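# Hold the mate caddy's sprung lid open at 60 degrees

### The job

I am about to screw a lid stay onto the dark wooden mate caddy and need its lid held still at 60 degrees from closed, give or take five degrees. Swing the steel catch lever at the caddy's corner all the way up to its stop so that it frees the lid, then lift the lid by its wooden tongue to 60 degrees. The lid is sprung and falls shut, so finish while still holding it there: do not let go, leave the lever up, and leave everything else on the shelf where it stands.

Things in the scene. Friction and masses are not known exactly. Their poses are not given: they have to be found in the camera images.
- caddy: Mate caddy: dark wooden box, 130 mm deep (x) by 220 mm wide (y) by 100 mm high, walls 8 mm, fixed to the shelf; the lid adds 10 mm. Origin: centre of its underside; x runs from its front to its hinged rear (front is at -x, facing the robot at yaw 0), y to its left, z up. Bombillas and a cork block lie inside.
- lid (a joint): Angle of the caddy's lid in rad: 0 shut, grows as the front edge rises, stop at 1.45; 60 degrees is 1.047. Hinge line along the caddy's y at the rear top edge (caddy x = 65, z = 100 mm). The lid weighs about 0.3 kg and is sprung to shut from any angle: about 2 to 3 N on the tongue holds it. The catch's nose blocks it while the lever is down.
- lid_tongue (a point): Grip point on the lid's wooden tongue, 26 mm wide (caddy y) and 12 mm thick, sticking out 46 mm from the lid's front edge, left of its middle. Point: centre of its section, 30 mm out from that edge, 160 mm from the hinge; caddy (-95, 35, 106.5) mm when shut; moves with the lid. Can be pinched across its width from above; it may turn between the pads as the lid rises.
- lid_hinge (a point): Point at the lid's hinge end, 160 mm straight behind lid_tongue along the lid (caddy (65, 35, 106.5) mm when shut); the hinge line itself is 6 mm below it when shut. It moves only 6 mm or so as the lid turns.
- catch (a joint): Angle of the catch lever in rad: 0 down (arm level, pointing to the caddy's -x), grows as the knob end is raised, stop at 1.2 (knob nearly above the pivot). Stays where it is left by friction, about 0.07 N m (1.5 N at the knob). Its nose, 26 mm below the pivot, lies over the lid's front right corner and swings forward off the lid from about 0.7 up.
- catch_knob (a point): Middle of the catch lever's knob: a steel barrel 16 mm in diameter, 16 mm long along the caddy's y, 54 mm from the pivot; can be pinched by its two flat ends from above, and turns between the pads. With the lever level it is at caddy (-111, -128, 141) mm. It moves with the lever. The arm behind it is 6 mm wide.
- catch_pivot (a point): Pivot of the catch lever, axis along the caddy's y, on a steel post at the caddy's right front corner: caddy (-57, -128, 141) mm.
- cup: Bystander: mate cup, gourd-shaped and glass-lined, 84 mm across, 96 mm high, upright. Origin: centre of its underside.
- canister: Bystander: aluminium canister with a ribbed twist cap, 84 mm across, 125 mm high. Origin: centre of its underside.
- coaster: Bystander: square slate coaster 100 by 100 by 7 mm, flat on the shelf. Origin: centre of its underside.
- bombilla: Bystander: steel drinking straw with a spiral filter, 200 mm long, lying along its x behind the caddy. Origin: its middle, underneath.
- thermos: Bystander: steel thermos flask, 86 mm across, 230 mm high. Origin: centre of its underside.
- spoon: Bystander: spoon with a steel bowl and wooden handle, 140 mm long, lying on the shelf.
- drawerbox_drawer0_handle (a point): Bystander: knob of the drawer, pulled part way out, of a small light wooden box 140 by 170 by 110 mm fixed to the shelf.

How it is judged:
By the outcome, as a careful person would: the job done as asked, in the order asked, and still so for the second after the job is handed in, while the arm keeps its last pose, push and grip.
It also fails if it takes over 40 s, if anything falls off the work surface, if the arm or the gripper's body presses on something with over 40 N, if the wrist force passes 120 N, or if a joint passes its speed limit or range.

### The arm

A 6-joint arm with a two-finger parallel gripper is mounted at the origin on the work surface. World frame = base frame: x ahead of the robot, y to its left, z up, the work surface at z = 0. Lengths are in m, angles in rad, forces in N, time in s.
With the tool pointing down it reaches from about 0.35 to 0.775 m from the base axis. Payload 5.5 kg.
Tool frame: the origin (TCP) lies midway between the tips of the shut fingers; the grasp point (between the pads) lies 19 mm behind it (env.grasp_offset is the distance from the TCP to the grasp point, in m); z points along the fingers, y is the line along which they close (so a half turn about z gives the same grasp; the last joint's range is limited). The gripper opens to 85 mm and grips with 20 to 120 N. Pads are 22 mm wide; open, the fingers measure 114 mm over their backs; the gripper's body (76 mm by 85 mm) begins 54 mm behind the grasp point. The pads swing forward as they close: fully open they stand 13 mm farther back than shut.
Start: joints at [0.962, 0.313, 0.046, 1.304, 0, 1.431], TCP at [0.26, 0.513, 0.231] pointing down, gripper open.
Joint ranges: [-2.76, 2.76], [-0.86, 1.69], [-1.03, 1.26], [-2.2, 2.34], [-1.47, 1.5], [-3.14, 3.14]. Speed limits (rad/s): [2.57, 2.57, 3.14, 3.14, 3.14, 3.14].

### API

Orientations are given as [roll, pitch, yaw] about the fixed x, y, z axes, in that order (R = Rz(yaw) Ry(pitch) Rx(roll)).
In Python, from cell import readout, camera, finish_job, env gives the robot as it stands. The module is installed in compiled form; this text tells all that it offers.
- The arm moves only by the tool drive_tool, never from a script. Its argument "moves" is a list that holds one entry, the list of rows, each a list of 7 numbers: the opening, from 0 (shut) to 1 (fully open), then the shift along the tool's x, y, z in m, then the turn, a rotation vector about the tool's x, y, z in degrees. In form: [[[fingers, x, y, z, rx, ry, rz], ...]]. A call has 1 to 20 rows; each row shifts and turns the commanded pose from where the row before left it, along the tool's axes as they then stand; what a row does not reach is not made up. A row lasts 1/10 s, in which the tool goes at most 50 mm and 8.59 degrees, less where a joint would pass 70% of its speed; a pose out of reach is approached as far as the arm can. A call with a gripper value outside its range is refused whole. The fingers move at their own pace and stop on an object; the grip force is fixed at half the most. Time passes only in rows, so rows that do not move let the fingers close. It gives the time, the measured TCP pose, the force, the opening and the grip force at its end, in the units of the state.
- readout.sense(): the state, without advancing time (a new reading comes with each control period).
- camera(name): name is "scene" or "side" or "wrist"; returns a dict with "image" (384x512x3 uint8, red, green, blue), "depth" (384x512 float32, m along the optical axis (not along the pixel's ray), 0 where there is no reading), "mtx" (3x3 intrinsics, pixels), "R" (3x3) and "t" (3): a world point X has camera coordinates R X + t. Camera axes: x right, y down, z forward; pixel columns grow to the right and rows downward; lengths in m; the calibration is good to about 2 mm. The wrist camera is an equidistant fisheye: a pixel r from the principal point sees the ray r / f radians off the axis. A picture is of the moment at which its call begins.
- finish_job(): hands the job in; it is judged then, once.
The state is a dict: "clock": time; "q": joint angles; "joint_vel": joint speeds; "tau": joint torques, N m; "ee_pos": TCP position; "orientation": TCP orientation; "ft_force": force on the tool from outside, world axes, zero at the start; "torque": the same for the moment, N m; "finger_gap": finger opening in m; "gripper_force": force on a finger pad.
Only numpy, scipy, OpenCV 4.12 (cv2) and the standard library are available. Lean on these libraries where they do the work, as an engineer would, in place of code of your own. Each camera call takes 0.05 s, during which the arm holds its last target. There are 200 camera calls.

## Working session

There is one attempt and no reset: what is moved stays moved. The work goes in short steps, Python scripts to look and compute and a tool call to move; the robot and the scene stay as the last step left them, time stands still between calls to the robot, and variables do not carry over. Pictures are saved under pics/ and viewed, at most 10 in all, crops included, and the job is handed in when it is done.

Besides the shell and the picture viewer there is one more tool, called after "Emit:" as name([rows], argument=value, ...), one row to a line, values as JSON. drive_tool: Moves the arm, as the interface text tells. Its arguments: {"type":"object","properties":{"moves":{"type":"array"}},"required":["moves"]}

```bash
mkdir -p pics
python3 - <<'E'
from cell import readout,camera,env
import cv2,numpy as np
for n in("scene","side"):
    c=camera(n); cv2.imwrite(f"pics/{n}1.png",cv2.resize(c["image"][:,:,::-1],(768,576))); np.savez(f"{n}1.npz",**c)
    print(n,c["mtx"].tolist(),(-c["R"].T@c["t"]).round(3))
s=readout.sense();print({k:np.round(v,3) for k,v in s.items()},env.grasp_offset)
E
```

```text
scene [[436.4049397068577, 0.0, 249.66620866264998], [0.0, 436.4049397068577, 187.04539077094077], [0.0, 0.0, 1.0]] [ 1.401 -0.805  1.037]
side [[409.35759399811445, 0.0, 249.30922664438776], [0.0, 409.35759399811445, 192.35196246159182], [0.0, 0.0, 1.0]] [ 0.548 -0.972  1.238]
{'clock': np.float64(0.1), 'q': array([ 0.962,  0.314,  0.045,  1.304, -0.   ,  1.431]), 'joint_vel': array([-0.   , -0.   ,  0.002,  0.003, -0.002,  0.002]), 'tau': array([ 2.0000e-03, -4.8173e+01,  2.9924e+01,  1.3000e-02, -0.0000e+00,
       -0.0000e+00]), 'ee_pos': array([0.26 , 0.513, 0.23 ]), 'orientation': array([-3.14 , -0.   ,  2.673]), 'ft_force': array([-0.482, -0.027, -0.505]), 'torque': array([-0.039,  0.01 ,  0.017]), 'gripper_force': np.float64(0.0), 'finger_gap': np.float64(0.085)} 0.0187
```

View pics/scene1.png

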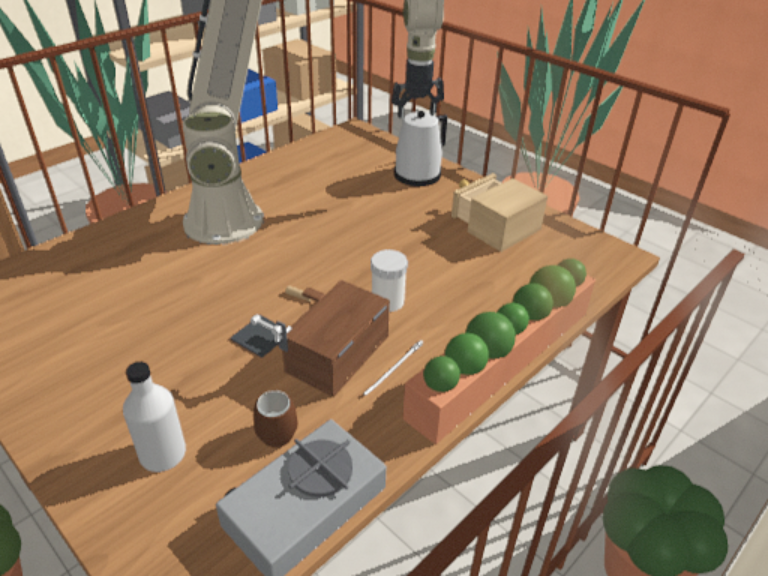

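View pics/side1.png

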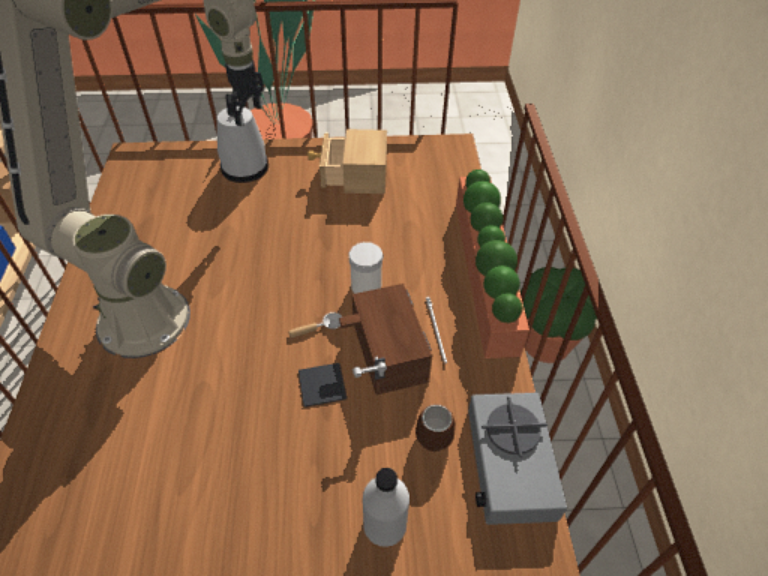

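The scene view shows the dark caddy at about (337,335), with the steel catch at (268,328) over the slate coaster, and the tongue at (312,293). In the side view the lid spans (355,290)-(430,350), the tongue is at (350,320) over the spoon, and the knob is at (360,370). The canister stands close to the caddy's left end, and a kettle stands under the gripper.

```bash
cat > h.py <<'E'
import numpy as np,cv2
def cloud(c):
    d=c["depth"];v,u=np.mgrid[:d.shape[0],:d.shape[1]]
    K=c["mtx"];p=np.stack([(u-K[0,2])/K[0,0]*d,(v-K[1,2])/K[1,1]*d,d],-1)
    P=(p-c["t"])@c["R"]; P[d==0]=np.nan
    return P
E
python3 - <<'E'
from h import *
for n,(x0,x1,y0,y1) in (("side",(285,440,240,400)),("scene",(225,410,240,400))):
    c=np.load(n+"1.npz");P=cloud(c)
    m=np.zeros(P.shape[:2],bool);m[int(y0/1.5):int(y1/1.5),int(x0/1.5):int(x1/1.5)]=1
    im=c["image"].astype(int)
    red=(im[...,0]-im[...,2])>12
    lid=m&red&(abs(P[...,2]-.11)<.006)
    k,l,st,ce=cv2.connectedComponentsWithStats(lid.astype(np.uint8))
    b=l==1+np.argmax(st[1:,4])
    # opening removes tongue
    bo=cv2.morphologyEx(b.astype(np.uint8),cv2.MORPH_OPEN,np.ones((15,15)))>0
    r=cv2.minAreaRect((P[bo][:,:2]*1000).astype(np.float32)); print(n,"lid",r,np.median(P[bo][:,2]))
    print(cv2.boxPoints(r).round(0).tolist())
    t=b&~cv2.dilate(bo.astype(np.uint8),np.ones((5,5))).astype(bool)
    print("tongue",t.sum(),P[t].mean(0) if t.any() else None)
    st_=m&~red&(P[...,2]>.11)&(P[...,2]<.17)
    k,l,s2,ce=cv2.connectedComponentsWithStats(st_.astype(np.uint8))
    for i in range(1,k):
        if s2[i,4]>8: q=P[l==i];print("steel",s2[i],q.mean(0).round(3),q.min(0).round(3),q.max(0).round(3))
    for nm,lo,hi in (("0-15mm",.004,.015),("60-130",.04,.135)):
        pass
E
```

```text
side lid ((646.9129028320312, -154.298828125), (95.27494812011719, 59.137210845947266), 86.61518096923828) 0.10944758198396701
[[615.0, -200.0], [674.0, -204.0], [679.0, -108.0], [620.0, -105.0]]
tongue 1432 [ 0.60557062 -0.1168492   0.10924053]
steel [233 162  22  19 323] [0.569 0.078 0.123] [0.529 0.04  0.11 ] [0.609 0.124 0.134]
steel [235 239  23  12 115] [ 0.573 -0.264  0.142] [ 0.531 -0.282  0.111] [ 0.601 -0.226  0.152]
scene lid ((602.5042114257812, -110.84033966064453), (113.6365966796875, 181.8595428466797), 35.203102111816406) 0.10937768082007927
[[504.0, -69.0], [608.0, -218.0], [701.0, -152.0], [597.0, -4.0]]
tongue 766 [ 0.62707296 -0.14097995  0.10933445]
steel [247 167  25  18 337] [0.575 0.082 0.123] [0.527 0.043 0.11 ] [0.612 0.13  0.129]
steel [167 210  27  19 165] [ 0.578 -0.257  0.137] [ 0.532 -0.281  0.11 ] [ 0.601 -0.218  0.152]
```

Run:
```python
from h import *
# metric top-down map (1mm... 2 mm cells) of both clouds
H=np.zeros((300,300,3),np.uint8)  # x .45-.75 rows? col=(y+.35)/.0015, row=(.8-x)/.0015
L=np.zeros((300,300),np.uint8)
for n in("side","scene"):
    c=np.load(n+"1.npz");P=cloud(c);im=c["image"]
    m=(P[...,2]>.1)&(P[...,2]<.16)&(abs(P[...,0]-.6)<.2)&(abs(P[...,1]+.1)<.22)
    q=P[m];col=((q[:,1]+.35)/.0015).astype(int).clip(0,299);row=((.8-q[:,0])/.0015).astype(int).clip(0,299)
    H[row,col]=im[m][:,::-1]
    r=(im[m][:,0].astype(int)-im[m][:,2]>12)&(abs(q[:,2]-.1095)<.005)
    L[row[r],col[r]]=255
L=cv2.morphologyEx(L,cv2.MORPH_CLOSE,np.ones((5,5)))
o=cv2.morphologyEx(L,cv2.MORPH_OPEN,cv2.getStructuringElement(2,(29,29)))
cs=max(cv2.findContours(o,0,1)[0],key=cv2.contourArea)
(cx,cy),sz,a=cv2.minAreaRect(cs)
print("centre",.8-cy*.0015,cx*.0015-.35,np.array(sz)*1.5,a)
b=cv2.boxPoints(((cx,cy),sz,a)).astype(int)
V=cv2.cvtColor(L,8)//2; cv2.drawContours(V,[b],0,(0,255,0),1)
cv2.imwrite("pics/top.png",cv2.resize(np.hstack([H,V]),(800,400),interpolation=0))
```

```text
centre 0.6181117591857911 -0.12550294494628902 [223.05873871 135.36462021] 12.52880859375
```

View pics/top.png

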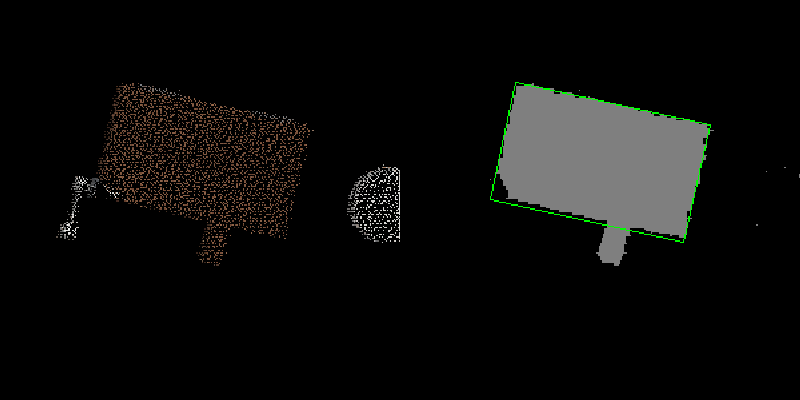

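The top-down map shows the lid rectangle at yaw about 12.5° with its centre at about (0.618, -0.1255). The tongue and the knob (map position (67,230)) agree with the caddy model, so I'll lift, turn and travel to above the knob.

Emit:
drive_tool([
  [[1,0,0,-0.02,0,0,-7.87],[1,0,0,-0.02,0,0,-7.87],[1,0,0,-0.02,0,0,-7.87],[1,0,0,-0.02,0,0,-7.87],[1,0,0,-0.02,0,0,-7.87]],
])

```text
clock: 0.6
ee_pos: [0.2596, 0.5127, 0.3316]
orientation: [-3.141, -0.001, -2.918]
ft_force: [0.5, -0.7, 0.9]
finger_gap: 0.0856
gripper_force: 0.0
```

Emit:
drive_tool([
  [[0.6,-0.0056,-0.046,0.002,0,0,0],[0.6,-0.0056,-0.046,0.002,0,0,0],[0.6,-0.0056,-0.046,0.002,0,0,0],[0.6,-0.0056,-0.046,0.002,0,0,0],[0.6,-0.0056,-0.046,0.002,0,0,0],[0.6,-0.0056,-0.046,0.002,0,0,0],[0.6,-0.0056,-0.046,0.002,0,0,0],[0.6,-0.0056,-0.046,0.002,0,0,0],[0.6,-0.0056,-0.046,0.002,0,0,0],[0.6,-0.0056,-0.046,0.002,0,0,0],[0.6,-0.0056,-0.046,0.002,0,0,0],[0.6,-0.0056,-0.046,0.002,0,0,0],[0.6,-0.0056,-0.046,0.002,0,0,0],[0.6,-0.0056,-0.046,0.002,0,0,0],[0.6,-0.0056,-0.046,0.002,0,0,0],[0.6,-0.0056,-0.046,0.002,0,0,0],[0.6,-0.0056,-0.046,0.002,0,0,0],[0.6,-0.0056,-0.046,0.002,0,0,0],[0.6,0,0,0,0,0,0]],
])

```text
clock: 2.5
ee_pos: [0.538, -0.2788, 0.2919]
orientation: [3.141, -0.002, -2.929]
ft_force: [0.6, 1.3, -1.2]
finger_gap: 0.0512
gripper_force: 0.0
```

```bash
cat >> h.py <<'E'
C=np.array([.618,-.1255,0]);A=np.radians(12.5)
RC=np.array([[np.cos(A),-np.sin(A),0],[np.sin(A),np.cos(A),0],[0,0,1]])
def w(p): return C+RC@(np.array(p)/1000)
def cad(X): return (np.asarray(X)-C)@RC*1000
from scipy.spatial.transform import Rotation as Ro
def st():
    from cell import readout
    s=readout.sense();R=Ro.from_euler("xyz",s["orientation"]).as_matrix();p=np.array(s["ee_pos"])
    print("t",s["clock"].round(2),"tcp",p.round(4),"rpy",np.degrees(s["orientation"]).round(1),"caddy tcp",cad(p).round(1),"grasp",cad(p-R[:,2]*.0187).round(1),"F",s["ft_force"].round(1),"gap",s["finger_gap"].round(4),"gf",s["gripper_force"].round(1),"q",s["q"].round(2))
    return s,R,p
E
python3 - <<'E'
from h import *
from cell import camera
st()
c=camera("wrist");np.savez("w1.npz",**c);cv2.imwrite("pics/w1.png",cv2.resize(c["image"][:,:,::-1],(768,576)))
c=camera("side");np.savez("s2.npz",**c)
cv2.imwrite("pics/s2.png",cv2.resize(c["image"][170:290,180:310,::-1],(780,720)[:2] and (640,590)))
E
```

```text
Traceback (most recent call last):
  File "h.py", line 15, in st
    print("t",s["clock"].round(2),"tcp",p.round(4),"rpy",np.degrees(s["orientation"]).round(1),"caddy tcp",cad(p).round(1),"grasp",cad(p-R[:,2]*.0187).round(1),"F",s["ft_force"].round(1),"gap",s["finger_gap"].round(4),"gf",s["gripper_force"].round(1),"q",s["q"].round(2))
              ^^^^^^^^^^^^^^^^
AttributeError: 'float' object has no attribute 'round'
```

```bash
sed -i 's/s\["clock"\].round(2)/round(s["clock"],2)/;s/s\["finger_gap"\].round(4)/round(float(s["finger_gap"]),4)/;s/s\["gripper_force"\].round(1)/round(float(s["gripper_force"]),1)/;s/s\["ft_force"\].round/np.round(s["ft_force"],1).round/;s/s\["q"\].round(2)/np.round(s["q"],2)/' h.py
python3 - <<'E'
from h import *
from cell import camera
st()
c=camera("wrist");np.savez("w1.npz",**c);cv2.imwrite("pics/w1.png",cv2.resize(c["image"][:,:,::-1],(768,576)))
def proj(X):
    p=c["R"]@X+c["t"];r=np.hypot(p[0],p[1]);th=np.arctan2(r,p[2])
    return 1.5*(c["mtx"][:2,:2]@(p[:2]/r*th)+c["mtx"][:2,2])
for n,p in dict(knob=(-111,-128,149),pivot=(-57,-128,141),tongue=(-95,35,112.5),tip=(-111,35,112.5),FR=(-65,-110,110),FL=(-65,110,110)).items(): print(n,proj(w(p)).round())
E
```

```text
t 2.5 tcp [ 0.538  -0.2788  0.2919] rpy [ 1.799e+02 -1.000e-01 -1.678e+02] caddy tcp [-111.3 -132.3  291.9] grasp [-111.2 -132.3  310.6] F [ 0.6  1.3 -1.2] gap 0.0512 gf 0.0 q [-0.61  0.37  0.28  1.48 -0.   -0.82]
knob [398. 271.]
pivot [398. 343.]
tongue [600. 280.]
tip [601. 261.]
FR [421. 318.]
FL [666. 313.]
```

View pics/w1.png

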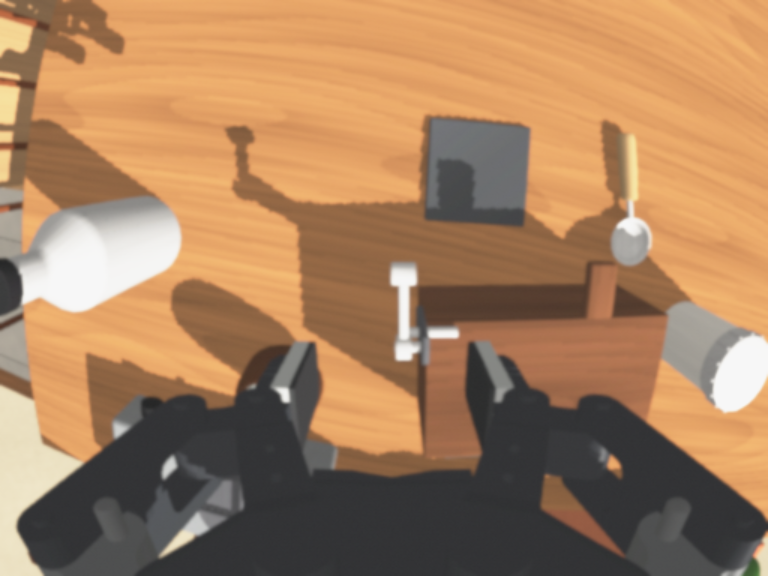

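The wrist view shows the knob at (403,273), the pivot at (404,350) and the tongue tip at (603,263), all within a few pixels of the model. I'll let the arm settle and measure the knob exactly.

Emit:
drive_tool([
  [[0.6,0,0,0.03,0,0,0],[0.6,0,0,0,0,0,0],[0.6,0,0,0,0,0,0]],
])

```text
clock: 2.85
ee_pos: [0.5366, -0.2723, 0.2653]
orientation: [3.14, -0.001, -2.923]
ft_force: [0.3, -0.1, 0.7]
finger_gap: 0.0514
gripper_force: 0.0
```

```bash
cat >> h.py <<'E'
def ray(c,u,v,z):   # wrist fisheye pixel -> world point at height z
    m=np.array([(u-c["mtx"][0,2])/c["mtx"][0,0],(v-c["mtx"][1,2])/c["mtx"][1,1]]);t=np.hypot(*m)
    d=c["R"].T@np.r_[m/t*np.sin(t),np.cos(t)];o=-c["R"].T@c["t"]
    return o+d*(z-o[2])/d[2]
E
python3 - <<'E'
from h import *
from cell import camera
st()
c=camera("wrist");im=c["image"].astype(int)
m=((im.min(2)>150)&(im.max(2)-im.min(2)<40)).astype(np.uint8)
m[:,:240]=0;m[:,320:]=0;m[260:]=0
k,l,s,ce=cv2.connectedComponentsWithStats(m)
for i in range(1,k):
    if s[i,4]>15:
        print(s[i].tolist())
        b=l==i
        for r in range(s[i,1],s[i,1]+s[i,3],3):
            x=np.where(b[r])[0]
            if len(x): print(r,x.min(),x.max(),cad(ray(c,x.min()-.5,r,.145)).round(1)[:2],cad(ray(c,x.max()+.5,r,.145)).round(1)[:2])
E
```

```text
t 2.85 tcp [ 0.5366 -0.2723  0.2653] rpy [ 1.799e+02 -1.000e-01 -1.675e+02] caddy tcp [-111.2 -125.7  265.3] grasp [-111.2 -125.7  284. ] F [ 0.3 -0.1  0.7] gap 0.0514 gf 0.0 q [-0.6   0.36  0.2   1.41  0.   -0.82]
[252, 182, 22, 70, 829]
182 254 268 [-114.9 -132.4] [-114.9 -118.8]
185 253 270 [-112.1 -133.4] [-112.1 -117. ]
188 252 270 [-109.3 -134.3] [-109.3 -116.9]
191 252 270 [-106.4 -134.3] [-106.4 -116.9]
194 252 270 [-103.6 -134.4] [-103.6 -116.9]
197 253 269 [-100.7 -133.5] [-100.7 -117.8]
200 258 265 [ -97.8 -128.9] [ -97.8 -121.5]
203 258 264 [ -94.9 -128.9] [ -94.9 -122.4]
206 258 264 [ -92.  -128.9] [ -92.  -122.4]
209 258 264 [ -89.1 -128.9] [ -89.1 -122.4]
212 258 264 [ -86.1 -128.9] [ -86.1 -122.4]
215 258 264 [ -83.1 -128.9] [ -83.1 -122.3]
218 258 264 [ -80.1 -128.9] [ -80.1 -122.3]
221 258 264 [ -77.1 -128.9] [ -77.1 -122.3]
224 258 265 [ -74.1 -128.9] [ -74.1 -121.4]
227 258 265 [ -71. -129.] [ -71.  -121.3]
230 258 272 [ -67.9 -129. ] [ -67.9 -114.6]
233 258 266 [ -64.8 -129. ] [ -64.8 -120.4]
236 258 265 [ -61.6 -129. ] [ -61.6 -121.3]
239 256 272 [ -58.5 -130.9] [ -58.4 -114.5]
242 255 273 [ -55.3 -131.9] [ -55.2 -113.5]
245 256 271 [ -52. -131.] [ -52.  -115.4]
248 256 267 [ -48.8 -131. ] [ -48.8 -119.3]
251 258 264 [ -45.5 -129.1] [ -45.5 -122.2]
[279, 228, 23, 7, 145]
228 280 300 [ -69.9 -108. ] [-69.7 -87.8]
231 279 301 [ -66.8 -108.9] [-66.6 -86.6]
234 280 292 [ -63.7 -107.8] [-63.6 -95.3]
```

Emit:
drive_tool([
  [[0.6,-0.003,0,0.035,0,0,0],[0.6,0,0,0.035,0,0,0],[0.6,0,0,0.035,0,0,0],[0.6,0,0,0.033,0,0,0],[0.6,0,0,0,0,0,0],[0.6,0,0,0,0,0,0],[0,0,0,0,0,0,0],[0,0,0,0,0,0,0],[0,0,0,0,0,0,0],[0,0,0,0,0,0,0],[0,0,0,0,0,0,0]],
])

```text
clock: 4.0
ee_pos: [0.5409, -0.2714, 0.129]
orientation: [3.14, 0.003, -2.923]
ft_force: [-0.8, 6.3, 3.1]
finger_gap: 0.0144
gripper_force: 59.0
```

```bash
sed -i 's/^def w(/C=C+RC@np.array([.003,.0023,0])\ndef w(/' h.py
python3 - <<'E'
from h import *
st()
# arc increments in tool axes (tool x=-caddy x, z down), 12 rows
a=np.linspace(0,1.25,13)
print(np.c_[np.diff(54*np.cos(a)),-np.diff(54*np.sin(a))].round(1).tolist())
E
```

```text
t 4.0 tcp [ 0.5409 -0.2714  0.129 ] rpy [ 179.9    0.2 -167.5] caddy tcp [-109.8 -128.1  129. ] grasp [-109.9 -128.1  147.7] F [-0.8  6.3  3.1] gap 0.0144 gf 59.0 q [-0.6   0.42 -0.06  1.1   0.   -0.82]
[[-0.3, -5.6], [-0.9, -5.6], [-1.4, -5.4], [-2.0, -5.3], [-2.5, -5.0], [-3.0, -4.7], [-3.5, -4.4], [-4.0, -4.0], [-4.4, -3.6], [-4.7, -3.1], [-5.0, -2.6], [-5.2, -2.0]]
```

The knob is gripped, so I'll trace the arc upward.

Emit:
drive_tool([
  [[0,-0.0003,0,-0.0056,0,0,0],[0,-0.0009,0,-0.0056,0,0,0],[0,-0.0014,0,-0.0054,0,0,0],[0,-0.002,0,-0.0053,0,0,0],[0,-0.0025,0,-0.005,0,0,0],[0,-0.003,0,-0.0047,0,0,0],[0,-0.0035,0,-0.0044,0,0,0],[0,0,0,0,0,0,0]],
])

```text
clock: 4.8
ee_pos: [0.5529, -0.2685, 0.1629]
orientation: [3.138, -0.001, -2.923]
ft_force: [0.3, 5.9, -10.7]
finger_gap: 0.0142
gripper_force: 59.0
```

Emit:
drive_tool([
  [[0,-0.004,0,-0.004,0,0,0],[0,-0.0044,0,-0.0036,0,0,0],[0,-0.0047,0,-0.0031,0,0,0],[0,-0.005,0,-0.0026,0,0,0],[0,-0.005,0,-0.002,0,0,0],[0,0,0,0,0,0,0],[0,0,0,0,0,0,0]],
])

```text
clock: 5.5
ee_pos: [0.5746, -0.2636, 0.1783]
orientation: [3.138, -0.003, -2.923]
ft_force: [-2.5, 5.5, -9.2]
finger_gap: 0.014
gripper_force: 58.6
```

Run:
```python
from h import *
from cell import camera
st()
c=camera("wrist");cv2.imwrite("pics/w2.png",c["image"][100:384,100:420,::-1].repeat(2,0).repeat(2,1))
```

```text
t 5.5 tcp [ 0.5746 -0.2636  0.1783] rpy [ 179.8   -0.2 -167.5] caddy tcp [ -75.2 -127.8  178.3] grasp [ -75.2 -127.8  197. ] F [-2.5  5.5 -9.2] gap 0.014 gf 58.6 q [-0.56  0.45  0.11  1.24  0.   -0.78]
```

View pics/w2.png

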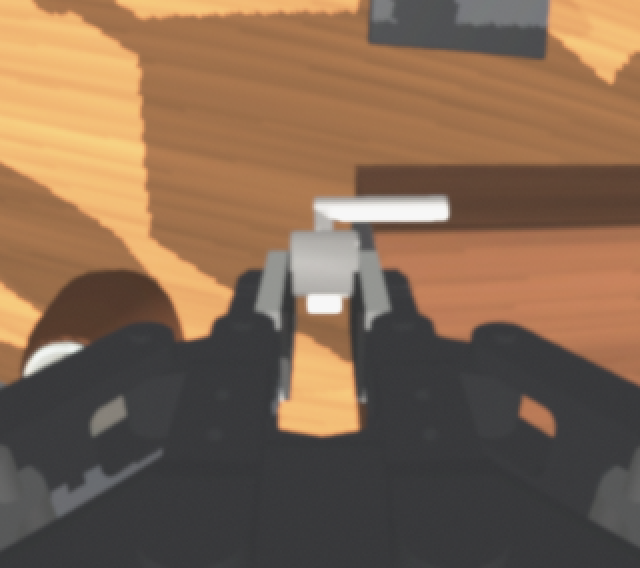

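The wrist view shows the knob at (323,262) between the pads, with the nose bar at (385,208) now forward of the lid's front edge. I'll push a few mm further to make sure it's on the stop.

Emit:
drive_tool([
  [[0,-0.003,0,-0.001,0,0,0],[0,-0.003,0,-0.001,0,0,0],[0,-0.002,0,0,0,0,0],[0,0,0,0,0,0,0]],
])

```text
clock: 5.95
ee_pos: [0.5816, -0.2621, 0.1806]
orientation: [3.138, -0.005, -2.923]
ft_force: [-6.3, 6.4, -7.6]
finger_gap: 0.0137
gripper_force: 58.7
```

Emit:
drive_tool([
  [[0,-0.003,0,-0.001,0,0,0],[0,-0.002,0,0,0,0,0],[0,0,0,0,0,0,0]],
])

```text
clock: 6.25
ee_pos: [0.585, -0.2613, 0.1812]
orientation: [3.138, -0.008, -2.924]
ft_force: [-10.2, 5.0, -6.4]
finger_gap: 0.0136
gripper_force: 58.7
```

Run:
```python
from h import *
from cell import camera
s,R,p=st();print(s["torque"])
for n in("scene","side"):
    c=camera(n);P=cloud(c);im=c["image"].astype(int)
    K=c["mtx"]
    for nm,X in (("pivot",w((-57,-128,141))),("knob1.2",w((-57-54*np.cos(1.2),-128,141+54*np.sin(1.2))))):
        q=c["R"]@X+c["t"];print(n,nm,(K@q/q[2])[:2].round(1))
        if nm=="pivot":u,v=(K@q/q[2])[:2].astype(int)
    cr=c["image"][v-45:v+35,u-40:u+40,::-1]
    cv2.imwrite(f"pics/k_{n}.png",cr); print("crop origin",u-40,v-45)
a=[cv2.resize(cv2.imread(f"pics/k_{n}.png"),(400,400),interpolation=cv2.INTER_CUBIC) for n in("scene","side")]
cv2.imwrite("pics/k.png",np.hstack(a))
```

```text
t 6.25 tcp [ 0.585  -0.2613  0.1812] rpy [ 179.8   -0.4 -167.5] caddy tcp [ -64.6 -127.7  181.2] grasp [ -64.5 -127.8  199.9] F [-10.2   5.   -6.4] gap 0.0136 gf 58.7 q [-0.54  0.47  0.15  1.26 -0.   -0.76]
[0.84214651 2.25365688 0.07999019]
scene pivot [183.6 220.5]
scene knob1.2 [177.1 205.5]
crop origin 143 175
side pivot [254.3 244. ]
side knob1.2 [248.3 236.3]
crop origin 214 198
```

View pics/k.png

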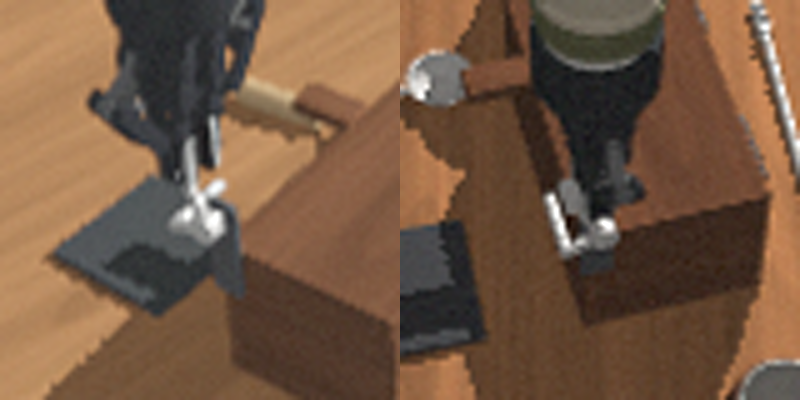

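In the scene crop (left) the lever stands nearly upright at about (195,190). The side crop shows the nose bar at (560,225), forward of the caddy. The force rises against the push, so the lever is on its stop. I'll release and check the angle.

Emit:
drive_tool([
  [[0.5,0,0,0,0,0,0],[0.5,0,0,0,0,0,0],[0.5,0,0,0,0,0,0],[0.5,0,0,0,0,0,0],[0.5,0,0,-0.03,0,0,0],[0.5,0,0,-0.04,0,0,0],[0.5,0,0,-0.03,0,0,0],[0.5,0,0,0,0,0,0],[0.5,0,0,0,0,0,0]],
])

```text
clock: 7.25
ee_pos: [0.5895, -0.2628, 0.2829]
orientation: [-3.139, 0.002, -2.924]
ft_force: [0.3, 0.4, 0.2]
finger_gap: 0.0427
gripper_force: 0.0
```

Run:
```python
from h import *
from cell import camera
st()
c=camera("wrist");im=c["image"].astype(int);cv2.imwrite("pics/w3.png",c["image"][100:300,150:400,::-1].repeat(3,0).repeat(3,1)[:600])
m=((im.min(2)>150)&(im.max(2)-im.min(2)<40)).astype(np.uint8)
m[:,:230]=0;m[:,330:]=0;m[270:]=0
k,l,s,ce=cv2.connectedComponentsWithStats(m)
for i in range(1,k):
    if s[i,4]>15:
        x,y,ww,hh,_=s[i];print(s[i].tolist(),"z.195:",cad(ray(c,x+ww/2,y,.195))[:2].round(1),cad(ray(c,x+ww/2,y+hh,.195))[:2].round(1))
K=c["mtx"]
for th in(.9,1.0,1.1,1.2):
  o=[]
  for p in ((-57-54*np.cos(th),-128,141+54*np.sin(th)),(-57-26*np.sin(th),-110,141-26*np.cos(th))):
    q=c["R"]@w(p)+c["t"];r=np.hypot(q[0],q[1]);t=np.arctan2(r,q[2]);o.append((K[:2,:2]@(q[:2]/r*t)+K[:2,2]).round(1)-[150,100])
  print(th,"knob,nose in crop/3",o)
```

```text
t 7.25 tcp [ 0.5895 -0.2628  0.2829] rpy [-1.799e+02  1.000e-01 -1.675e+02] caddy tcp [ -60.5 -130.1  282.9] grasp [ -60.6 -130.1  301.6] F [0.3 0.4 0.2] gap 0.0427 gf 0.0 q [-0.54  0.45  0.37  1.49 -0.   -0.76]
[255, 154, 53, 39, 901] z.195: [ -94.  -114.5] [ -62.3 -114. ]
[320, 258, 5, 7, 20] z.195: [ -2.6 -76.2] [  4.5 -75.6]
0.9 knob,nose in crop/3 [array([114.1,  56.1]), array([131.2,  60.6])]
1.0 knob,nose in crop/3 [array([114.1,  62. ]), array([131.3,  59.5])]
1.1 knob,nose in crop/3 [array([114.1,  68.2]), array([131.5,  58.5])]
1.2 knob,nose in crop/3 [array([114.2,  74.8]), array([131.7,  57.9])]
```

View pics/w3.png

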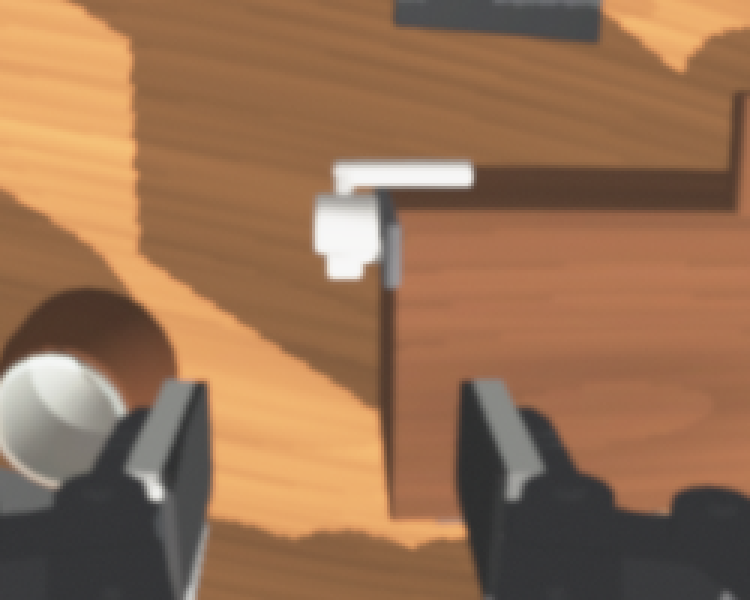

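The knob at (347,228) and nose bar at (405,174) match the model at 1.2 rad, so the lever is on its stop and stays there. Next is the tongue.

Emit:
drive_tool([
  [[0.7,0.0077,0.033,0,0,0,0],[0.7,0.0077,0.033,0,0,0,0],[0.7,0.0077,0.033,0,0,0,0],[0.7,0.0077,0.033,0,0,0,0],[0.7,0.0077,0.033,0,0,0,0],[0.7,0,0,0.03,0,0,0],[0.7,0,0,0.03,0,0,0],[0.7,0,0,0,0,0,0],[0.7,0,0,0,0,0,0]],
])

```text
clock: 8.2
ee_pos: [0.5146, -0.1092, 0.2208]
orientation: [3.14, -0.002, -2.924]
ft_force: [0.1, -1.2, -0.4]
finger_gap: 0.0596
gripper_force: 0.0
```

Run:
```python
from h import *
from cell import camera
st()
c=camera("wrist");K=c["mtx"]
V=cv2.resize(c["image"][:,:,::-1],(768,576)).copy()
for p in ((-65,22,112.5),(-65,48,112.5),(-111,22,112.5),(-111,48,112.5)):
    q=c["R"]@w(p)+c["t"];r=np.hypot(q[0],q[1]);t=np.arctan2(r,q[2]);o=(K[:2,:2]@(q[:2]/r*t)+K[:2,2])*1.5
    print(p,o.round());cv2.circle(V,tuple(int(a) for a in o),2,(0,255,0),-1)
cv2.imwrite("pics/w4.png",V)
```

```text
t 8.2 tcp [ 0.5146 -0.1092  0.2208] rpy [ 1.799e+02 -1.000e-01 -1.675e+02] caddy tcp [-100.4   36.   220.8] grasp [-100.4   36.   239.5] F [ 0.1 -1.2 -0.4] gap 0.0596 gf 0.0 q [-0.36  0.22 -0.1   1.25  0.   -0.58]
(-65, 22, 112.5) [368. 341.]
(-65, 48, 112.5) [411. 341.]
(-111, 22, 112.5) [367. 266.]
(-111, 48, 112.5) [412. 266.]
```

View pics/w4.png

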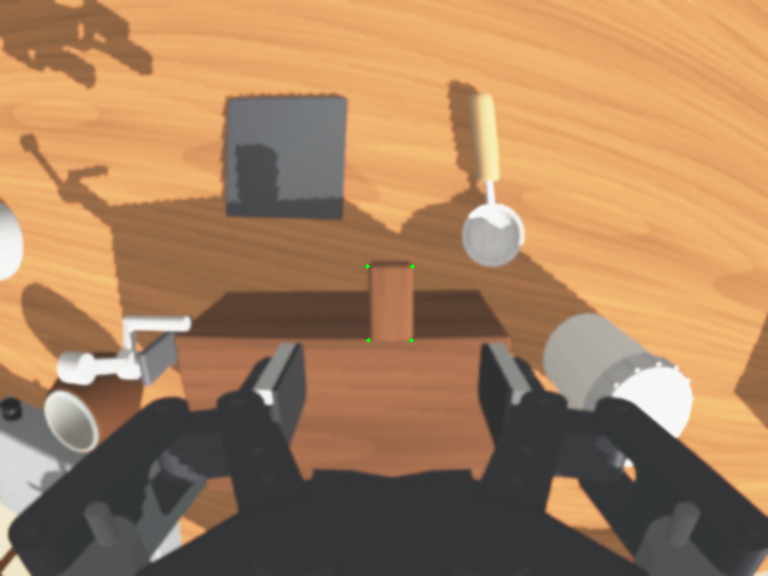

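The predicted tongue corners (green, (368..412, 266..341)) sit on the tongue, and the lever is still up. I'll descend and grip.

Emit:
drive_tool([
  [[0.7,0,0,0.032,0,0,0],[0.7,0,0,0.032,0,0,0],[0.7,0,0,0.032,0,0,0],[0.7,0,0,0.031,0,0,0],[0.7,0,0,0,0,0,0],[0.7,0,0,0,0,0,0],[0,0,0,0,0,0,0],[0,0,0,0,0,0,0],[0,0,0,0,0,0,0],[0,0,0,0,0,0,0],[0,0,0,0,0,0,0],[0,0,0,0,0,0,0]],
])

```text
clock: 9.45
ee_pos: [0.5168, -0.1093, 0.0959]
orientation: [-3.141, 0.003, -2.923]
ft_force: [1.3, 3.1, 7.5]
finger_gap: 0.0246
gripper_force: 60.7
```

Run:
```python
from h import *
s,R,p=st()
# plan: tongue point T at radius from hinge; grasp point offset. Lid 0->60deg, tool tilt 0->25deg about caddy y (tool y = caddy y)
H=np.array([65,100.]);g=cad(p-R[:,2]*.0187);off=np.array([g[0],106.5])-H
d=np.array([0,p[2]*1000-106.5])           # tcp relative to tongue centre
N=20;out=[]
def pose(f):
    a=np.radians(60)*f;b=np.radians(25)*f
    r=lambda v,t:np.array([v[0]*np.cos(t)+v[1]*np.sin(t),-v[0]*np.sin(t)+v[1]*np.cos(t)])  # -x -> +z
    return H+r(off,a)+r(d,b),b,r
for i in range(N):
    P0,b,r=pose(i/N);P1,_,_=pose((i+1)/N)
    D=r(P1-P0,-b); out.append([round(-D[0],1),round(-D[1],1)])
print(out,pose(1)[0])
```

```text
t 9.45 tcp [ 0.5168 -0.1093  0.0959] rpy [-180.     0.2 -167.5] caddy tcp [-98.3  35.4  95.9] grasp [-98.4  35.4 114.6] F [1.3 3.1 7.5] gap 0.0246 gf 60.7 q [-0.36  0.3  -0.31  0.95  0.   -0.58]
[[np.float64(-0.3), np.float64(-8.5)], [np.float64(-0.6), np.float64(-8.5)], [np.float64(-0.9), np.float64(-8.5)], [np.float64(-1.1), np.float64(-8.5)], [np.float64(-1.4), np.float64(-8.4)], [np.float64(-1.6), np.float64(-8.4)], [np.float64(-1.9), np.float64(-8.3)], [np.float64(-2.1), np.float64(-8.2)], [np.float64(-2.4), np.float64(-8.2)], [np.float64(-2.6), np.float64(-8.1)], [np.float64(-2.9), np.float64(-8.0)], [np.float64(-3.1), np.float64(-7.9)], [np.float64(-3.4), np.float64(-7.8)], [np.float64(-3.6), np.float64(-7.7)], [np.float64(-3.8), np.float64(-7.5)], [np.float64(-4.1), np.float64(-7.4)], [np.float64(-4.3), np.float64(-7.3)], [np.float64(-4.5), np.float64(-7.1)], [np.float64(-4.7), np.float64(-7.0)], [np.float64(-4.9), np.float64(-6.8)]] [-15.55294438 235.07927668]
```

Emit:
drive_tool([
  [[0,-0.0003,0,-0.0085,0,1.25,0],[0,-0.0006,0,-0.0085,0,1.25,0],[0,-0.0009,0,-0.0085,0,1.25,0],[0,-0.0011,0,-0.0085,0,1.25,0],[0,0,0,0,0,0,0]],
])

```text
clock: 9.95
ee_pos: [0.5208, -0.1083, 0.1283]
orientation: [3.142, -0.086, -2.922]
ft_force: [5.3, 1.7, -5.4]
finger_gap: 0.0245
gripper_force: 59.4
```

Run:
```python
from h import *
st()
```

```text
t 9.95 tcp [ 0.5208 -0.1083  0.1283] rpy [ 180.    -4.9 -167.4] caddy tcp [-94.2  35.5 128.3] grasp [-92.6  35.5 147. ] F [ 5.3  1.7 -5.4] gap 0.0245 gf 59.4 q [-0.33  0.35 -0.17  1.13 -0.05 -0.55]
```

Forces are small and the lift is going as planned, so I'll continue.

Emit:
drive_tool([
  [[0,-0.0014,0,-0.0084,0,1.25,0],[0,-0.0016,0,-0.0084,0,1.25,0],[0,-0.0019,0,-0.0083,0,1.25,0],[0,-0.0021,0,-0.0082,0,1.25,0],[0,-0.0024,0,-0.0082,0,1.25,0],[0,-0.0026,0,-0.0081,0,1.25,0],[0,-0.0029,0,-0.008,0,1.25,0],[0,-0.0031,0,-0.0079,0,1.25,0],[0,0,0,0,0,0,0]],
])

```text
clock: 10.85
ee_pos: [0.5475, -0.1022, 0.188]
orientation: [3.14, -0.264, -2.923]
ft_force: [3.6, 1.1, -9.7]
finger_gap: 0.0245
gripper_force: 59.9
```

Emit:
drive_tool([
  [[0,-0.0034,0,-0.0078,0,1.25,0],[0,-0.0036,0,-0.0077,0,1.25,0],[0,-0.0038,0,-0.0075,0,1.25,0],[0,-0.0041,0,-0.0074,0,1.25,0],[0,-0.0043,0,-0.0073,0,1.25,0],[0,-0.0045,0,-0.0071,0,1.25,0],[0,-0.0047,0,-0.007,0,1.25,0],[0,-0.0049,0,-0.0068,0,1.25,0],[0,0,0,0,0,0,0],[0,0,0,0,0,0,0],[0,0,0,0,0,0,0]],
])

```text
clock: 11.95
ee_pos: [0.5967, -0.091, 0.2318]
orientation: [3.139, -0.436, -2.923]
ft_force: [3.3, 4.3, -21.0]
finger_gap: 0.0241
gripper_force: 59.7
```

Run:
```python
from h import *
from cell import camera
s,R,p=st()
for n in("scene","side"):
    c=camera(n);np.savez(n+"9.npz",**c);P=cloud(c);Q=(P-C)@RC*1000
    im=c["image"].astype(int);red=(im[...,0]-im[...,2])>12
    m=red&(abs(Q[...,1])<105)&(Q[...,2]>120)&(Q[...,2]<260)&(Q[...,0]>-60)&(Q[...,0]<75)
    q=Q[m];print(n,m.sum())
    if m.sum()>50:
        # fit x-z line by fitLine (robust)
        vx,vz,x0,z0=cv2.fitLine(q[:,[0,2]].astype(np.float32),cv2.DIST_HUBER,0,.01,.01).ravel()
        print("lid angle",np.degrees(np.arctan2(abs(vz),abs(vx))),"at z=100 x=",x0+(100-z0)*vx/vz,"resid",np.std((q[:,0]-x0)*vz-(q[:,2]-z0)*vx))
c=np.load("side9.npz");d=np.load("scene9.npz")
cv2.imwrite("pics/end.png",np.hstack([cv2.resize(x["image"][a:a+180,b:b+180,::-1],(400,400)) for x,a,b in((d,130,110),(c,130,170))]))
```

```text
t 11.95 tcp [ 0.5967 -0.091   0.2318] rpy [ 179.9  -25.  -167.5] caddy tcp [-16.3  36.  231.8] grasp [ -8.4  36.  248.8] F [  3.3   4.3 -21. ] gap 0.0241 gf 59.7 q [-0.2   0.77  0.71  1.91 -0.17 -0.38]
scene 1905
lid angle 57.85745 at z=100 x= 75.005745 resid 2.446454041435061
side 558
lid angle 57.468136 at z=100 x= 75.881096 resid 2.6258705144984087
```

View pics/end.png

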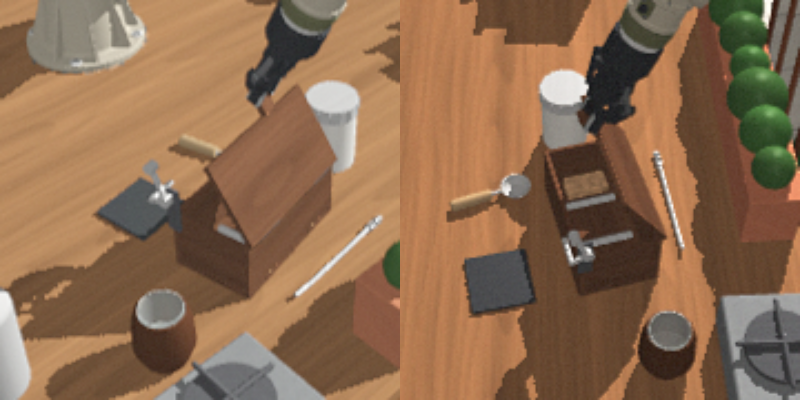

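The lid is open at about 57.7° in both views, held by the gripper at (255,95). The lever is still up at (155,180) and the bystanders look unmoved. The 20 N lies along the lid, a radial pull, so I'll ease inward 3 mm while adding about 2°.

Emit:
drive_tool([
  [[0,-0.003,0,-0.0018,0,0,0],[0,-0.003,0,-0.0017,0,0,0],[0,0,0,0,0,0,0],[0,0,0,0,0,0,0],[0,0,0,0,0,0,0],[0,0,0,0,0,0,0],[0,0,0,0,0,0,0],[0,0,0,0,0,0,0]],
])

```text
clock: 12.85
ee_pos: [0.6029, -0.0896, 0.2349]
orientation: [3.141, -0.436, -2.923]
ft_force: [-0.5, 4.8, -12.5]
finger_gap: 0.0241
gripper_force: 60.1
```

```bash
cat > chk.py <<'E'
from h import *
from cell import camera
s,R,p=st()
for n in("scene","side"):
    c=camera(n);P=cloud(c);Q=(P-C)@RC*1000
    im=c["image"].astype(int);red=(im[...,0]-im[...,2])>12
    m=red&(abs(Q[...,1])<100)&(Q[...,2]>125)&(Q[...,2]<215)&(Q[...,0]>-60)&(Q[...,0]<75)
    q=Q[m]
    for _ in range(4):
        vx,vz,x0,z0=cv2.fitLine(q[:,[0,2]].astype(np.float32),cv2.DIST_HUBER,0,.01,.01).ravel()
        e=(q[:,0]-x0)*vz-(q[:,2]-z0)*vx; q=q[abs(e)<max(3,1.5*e.std())]
    print(n,len(q),"lid",np.degrees(np.arctan2(abs(vz),abs(vx))).round(2),"sd",e.std().round(2))
    # bystander change vs start: pixels near things outside the arm
    o=np.load(n+"1.npz");Po=(cloud(o)-C)@RC*1000
    dd=np.abs(Q[...,2]-Po[...,2])>15
    dd&=(Po[...,2]>-5)&(Po[...,2]<260)&(abs(Po[...,0])<600)
    k,l,st2,ce=cv2.connectedComponentsWithStats(cv2.morphologyEx(dd.astype(np.uint8),cv2.MORPH_OPEN,np.ones((3,3))))
    print([(st2[i].tolist()) for i in range(1,k) if st2[i,4]>25])
E
python3 chk.py
```

```text
t 12.85 tcp [ 0.6029 -0.0896  0.2349] rpy [ 180.   -25.  -167.5] caddy tcp [-10.   36.  234.9] grasp [ -2.1  36.  251.9] F [ -0.5   4.8 -12.5] gap 0.0241 gf 60.1 q [-0.2   0.79  0.75  1.93 -0.17 -0.38]
scene 1361 lid 60.17 sd 1.45
[[293, 39, 3, 9, 27], [193, 74, 105, 163, 5088], [129, 103, 28, 21, 403], [174, 203, 10, 15, 67], [167, 211, 7, 6, 34]]
side 321 lid 60.31 sd 0.72
[[179, 25, 7, 34, 105], [173, 36, 6, 7, 36], [89, 72, 96, 71, 2328], [227, 86, 33, 9, 243], [214, 89, 12, 6, 47], [238, 90, 84, 154, 3694], [311, 94, 8, 11, 50], [306, 102, 11, 10, 60], [89, 131, 21, 31, 314], [83, 169, 28, 30, 486], [69, 183, 13, 19, 105], [226, 210, 14, 9, 94], [236, 245, 5, 7, 31]]
```

```bash
python3 -c "
from cell import finish_job;print(finish_job())"
```

```text
the job is handed in; nothing more can be done
None
```

The lever is up at its stop, and the gripper is still holding the lid by its tongue at about 60° (60.2° and 60.3° from the two cameras); the job is handed in and nothing else on the shelf appears to have moved.

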